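# Stamp card and book, then ring

## Task

Finish the customer's order with closed fingers, by pressing only: push the stamp that stands on the small stack of cards all the way down and let it spring back up, then do the same with the stamp that stands on the larger notebook, and after that ring the counter bell by pressing its button down and letting it go. Do not lift, tip or shift the stamps or the bell, and leave the other things on the counter alone.

Things in the scene. Friction and masses are not known exactly. Their poses are not given: they have to be found in the camera images.
- card_stack: stack of cream cards, 80 x 111 x 11 mm, fixed to the counter; origin at the centre of its underside on the counter, x along the 80 mm side, z up. The first stamp stands on it
- notebook: pocket notebook, 104 x 148 x 12 mm (larger than the cards), fixed to the counter; origin at the centre of its underside on the counter, x along the 104 mm side, z up. The second stamp stands on it
- card_stamp: self-inking stamp, 50 x 31 x 81 mm, about 60 g, standing loose and upright on the stack of cards; origin at the centre of its foot (46 x 30 mm), z up, x along the 50 mm width. Its upper part, the cap, is a flat-topped block (50 x 32 mm) that is pressed straight down
- card_stamp_top (a point): centre of the flat top of the cap of the stamp on the cards, 80 mm above the stamp's foot when up (91 mm above the counter); moves down with the cap
- card_stamp_cap (a joint): travel of that cap in m: 0 = up, 0.014 = fully down, against a stop; a spring brings it back up (about 4 N starts it, 10 N holds it fully down)
- book_stamp: a second stamp of the same kind and size, standing loose and upright on the notebook; origin at the centre of its foot, z up, x along the 50 mm width
- book_stamp_top (a point): centre of the flat top of the cap of the stamp on the notebook, 80 mm above the stamp's foot when up (92 mm above the counter); moves down with the cap
- book_stamp_cap (a joint): travel of that cap in m: 0 = up, 0.014 = fully down, against a stop; a spring brings it back up (about 4 N starts it, 10 N holds it fully down)
- bell: domed counter bell, 83 mm across, 59 mm high, about 170 g, standing loose on the counter; origin at the centre of its underside, z up. Its dome reaches 43 mm high
- bell_top (a point): centre of the top of the bell's push button, a knob 14 mm across at the top of the dome, 59 mm above the counter when up; moves down with the button
- bell_button (a joint): travel of the bell's button in m: 0 = up, 0.003 = fully down, against a stop; a spring brings it back up (about 3 N starts it, 6 N holds it fully down)
- glue_stick: glue stick, 26 mm across, 94 mm high, standing loose behind the work; origin at the centre of its underside. Leave alone
- tape_roll: roll of decorative tape, 46 mm across, 15 mm high, lying loose behind the work; origin at the centre of its underside. Leave alone
- ink_tin: round tin, 70 mm across, 18 mm high, lying loose to the left of the work; origin at the centre of its underside. Leave alone
- stamp_chest: wooden chest with an open lid, fixed on the counter to the right of the work, 178 (x) x 240 (y) x 130 mm, its lid standing open at the back up to 265 mm high and one drawer pulled out 50 mm towards the robot; origin near the centre of its underside. Nothing to do with it: keep the arm clear of it

How it is judged:
On the way, in this order (a step that is already met when the one before it is completed fails the run):
1. the fingers press the cap of the stamp on the cards down (at least 11 of its 14 mm) (value of joint card_stamp_cap above 0.011 m and contact force between the fingers and card_stamp above 0.5 N), for 0.05 s.
2. with the first stamp up again, the fingers press the cap of the stamp on the notebook down (at least 11 of its 14 mm) (value of joint card_stamp_cap below 0.003 m and value of joint book_stamp_cap above 0.011 m and contact force between the fingers and book_stamp above 0.5 N), for 0.05 s.
3. with both stamps up again, the fingers press the bell's button down (at least 2 of its 3 mm) (value of joint each of card_stamp_cap, book_stamp_cap below 0.003 m and value of joint bell_button above 0.002 m and contact force between the fingers and bell above 0.5 N), for 0.05 s.
At the end, for the whole second after the job is handed in: Both stamp caps (within 3 mm) and the bell's button (within 1 mm) are up again; both stamps stand upright (within 0.1 rad) within 15 mm of where they stood, the bell upright within 20 mm of where it stood, all at rest (value of joint each of card_stamp_cap, book_stamp_cap below 0.003 m and value of joint bell_button below 0.001 m and angle between each of card_stamp, book_stamp, bell's own z axis and vertical below 0.1 rad and distance of each of card_stamp, book_stamp from where it was at the start of the episode below 0.015 m and distance of bell from where it was at the start of the episode below 0.02 m and linear speed of each of card_stamp, book_stamp, bell below 0.02 m/s); the robot touches nothing.
It fails at once if a stamp or the bell is lifted more than 15 mm (height (world z) of card_stamp above 0.026 m or height (world z) of book_stamp above 0.027 m or height (world z) of bell above 0.015 m).
It fails at once if a stamp or the bell is tipped by more than 0.3 rad (angle between any of card_stamp, book_stamp, bell's own z axis and vertical above 0.3 rad).
It fails at once if a stamp or the bell is shifted more than 30 mm (distance of any of card_stamp, book_stamp, bell from where it was at the start of the episode above 0.03 m).
It fails at once if the glue stick, the tape roll or the round tin is moved more than 20 mm (distance of any of glue_stick, tape_roll, ink_tin from where it was at the start of the episode above 0.02 m).
It also fails if it takes over 51 s, if anything falls off the work surface, if the arm or the gripper's body presses on something with over 40 N, if the wrist force passes 120 N, or if a joint passes its speed limit or range.

## Robot

A 6-joint arm with a two-finger parallel gripper is mounted at the origin on a cart in front of the work surface, level with it; the furniture and walls round the work are solid. World frame = base frame: x ahead of the robot, y to its left, z up, the work surface at z = 0. Lengths are in m, angles in rad, forces in N, time in s.
With the tool pointing down it reaches from about 0.425 to 0.925 m from the base axis. Payload 12.5 kg.
Tool frame: the origin (TCP) lies at the very end of the fingers, on their centre line; the grasp point (between the pads) lies 19 mm behind it; z points along the fingers, y is the direction in which the jaws open and shut (so a half turn about z gives the same grasp; the last joint's range is limited). The gripper opens to 85 mm and grips with 20 to 120 N. Pads are 22 mm wide; open, the fingers measure 114 mm over their backs; the gripper's body (76 mm by 85 mm) begins 54 mm behind the grasp point. The pads swing forward as they close: fully open they stand 13 mm farther back than shut.
Start: joints at [-1.351, 0.491, 1.559, -0, 1.092, -0.106], TCP at [0.2, -0.592, 0.231] pointing down, gripper open.
Joint ranges: [-3.1, 3.1], [-0.84, 2.19], [0.05, 2.79], [-1.13, 4.28], [0.06, 2.93], [-2.69, 2.69]. Speed limits (rad/s): [2.22, 2.22, 2.79, 3.14, 3.14, 3.14].

## Interface

Orientations are given as a unit quaternion [x, y, z, w].
In Python, from workcell import robot, grab_frame, camera_info, order, models gives the robot as it stands.
- The arm moves only by the shell command python3 -m pendant 'ROWS' [FORCE]. ROWS is a JSON object of lists of equal length, an entry for each row: "dp": the shift along the tool's x, y, z in m, a list of three; "spin": the turn about the tool's z in degrees; "jaw": the opening, from -1 (shut) to 1 (fully open), so that 0 is half open. In form: {"dp": [[tx, ty, tz], ...], "spin": [spin, ...], "jaw": [jaw, ...]}. A call has 1 to 12 rows; each row is the pose to reach, as a shift and turn from the pose commanded when the call began, along the tool's axes at that moment; what a row does not reach only later rows make up. A row lasts 1/10 s, in which the tool goes at most 50 mm and 8.59 degrees, less where a joint would pass 70% of its speed; a pose out of reach is approached as far as the arm can. A call with a gripper value outside its range is refused whole. The fingers move at their own pace and stop on an object; FORCE is the grip in N (left out, the last holds). Time passes only in rows, so rows that repeat a pose let the fingers close. It gives the time, the measured TCP pose, the force and the opening at its end, in the units of the state.
- robot.get_obs(): the state, without advancing time (a new reading comes with each control period).
- grab_frame(name): name is "side" or "top"; returns (picture, depth): 480x640x3 uint8, red, green, blue; 480x640 float32, m along the optical axis (not along the pixel's ray), 0 where there is no reading.
- camera_info(name): a dict with "fov_y" (degrees; the focal length in pixels is half the picture's height over the tangent of half this angle, whatever the lens; pixels are square), "cx", "cy" (the principal point, pixels), "world_from_camera" (4x4, takes a point from camera to world coordinates). Camera axes: x right, y down, z forward; pixel columns grow to the right and rows downward; lengths in m; the calibration is good to about 2 mm. A picture is of the moment at which its call begins. camera_info takes no time and is no camera call.
- order.hand_in(): hands the job in, once; it reports no verdict.
Trained networks look in the newest picture that a camera, given by its name, has taken for a name from the list of things; names that differ only in an ending like _2 or _b are one class to them, and where a whole thing is asked for, a point or a joint stands for the part that bears it (a point fixed in the world has none). Each returns a list of dicts, best first, with "score" (0 to 1); they miss things now and then, are a little off and sometimes report something else, mostly with a low value. They report only what shows in the picture. A call takes as long as a camera call.
- models.trace(camera, target): "mask" (480x640 bool, what is visible of it) and "bbox" ([left, top, width, height] in pixels, round what is visible of it).
The state is a dict: "time": time; "joint_pos": joint angles; "joint_velocities": joint speeds; "effort": joint torques, N m; "eef_pos": TCP position; "ee_rot": TCP orientation; "wrist_force": force on the tool from outside, world axes, zero at the start; "moment": the same for the moment, N m; "finger_gap": finger opening in m.
Only numpy, scipy, OpenCV 4.12 (cv2) and the standard library are available. Lean on these libraries where they do the work, as an engineer would, in place of code of your own. Each camera call takes 0.05 s, during which the arm holds its last target.

## Working session

There is one attempt and no reset: what is moved stays moved. The work goes in short steps, Python scripts to look and compute and a shell command to move; the robot and the scene stay as the last step left them, time stands still between calls to the robot, and variables do not carry over. Pictures are saved under pics/ and viewed, and the job is handed in when it is done.

```bash
mkdir -p pics; ls
cat > h.py <<'E'
import numpy as np,cv2
from workcell import robot, grab_frame, camera_info, order, models
def K(n):
    c=camera_info(n); f=240/np.tan(np.radians(c["fov_y"])/2); return f,c["cx"],c["cy"],np.array(c["world_from_camera"])
def cloud(n,d):
    f,cx,cy,T=K(n); v,u=np.mgrid[0:480,0:640]
    P=np.stack([(u-cx)/f*d,(v-cy)/f*d,d],-1)
    return P@T[:3,:3].T+T[:3,3]
def save(n,im): cv2.imwrite("pics/"+n,im[:,:,::-1])
E
python3 - <<'E'
from h import *
o=robot.get_obs(); print(o["time"],o["eef_pos"],o["ee_rot"],o["finger_gap"])
for n in("top","side"):
    im,d=grab_frame(n); save(n+"0.png",im); np.save(n+"0.npy",d)
    print(n,K(n))
    P=cloud(n,d)
    for t in ("card_stamp","book_stamp","bell","card_stack","notebook"):
        for r in models.trace(n,t)[:3]:
            m=r["mask"]&(d>0); p=P[m]
            z=np.percentile(p[:,2],97) if len(p) else 0
            q=p[abs(p[:,2]-z)<.006]
            print(t,round(r["score"],2),r["bbox"],"ztop",z.round(4),"mean",q.mean(0).round(4),"ext",np.percentile(q,[3,97],axis=0).round(3).tolist())
print(robot.get_obs()["time"])
E
```

```text
pics
0.0 [ 0.20000374 -0.59187601  0.23070785] [ 9.86763581e-01  1.62164409e-01 -2.85166901e-05 -5.81684853e-04] 0.08562290421389161
top (np.float64(501.73591905373826), 327.69661311890195, 235.7200493114286, array([[-0.0022859 , -0.98523198,  0.17120956,  0.35132263],
       [-0.99995838,  0.0037642 ,  0.00831031,  0.16589711],
       [-0.00883205, -0.17118344, -0.98519959,  1.30706763],
       [ 0.        ,  0.        ,  0.        ,  1.        ]]))
card_stamp 0.61 [375.7, 250.0, 19.4, 22.8] ztop 0.0951 mean [0.5    0.0315 0.092 ] ext [[0.479, 0.017, 0.089], [0.522, 0.046, 0.096]]
card_stamp 0.34 [226.1, 238.3, 12.3, 19.1] ztop 0.0971 mean [0.5397 0.4155 0.0937] ext [[0.52, 0.4, 0.091], [0.56, 0.431, 0.098]]
card_stamp 0.24 [222.0, 234.5, 20.6, 26.4] ztop 0.0961 mean [0.5408 0.4156 0.093 ] ext [[0.519, 0.399, 0.09], [0.562, 0.431, 0.098]]
book_stamp 0.73 [221.7, 236.1, 20.2, 23.3] ztop 0.0965 mean [0.5405 0.4155 0.0933] ext [[0.52, 0.4, 0.091], [0.562, 0.431, 0.098]]
bell 0.89 [308.1, 239.9, 31.9, 28.5] ztop 0.0494 mean [0.5205 0.1831 0.0466] ext [[0.508, 0.171, 0.044], [0.533, 0.19
[... 659 characters left out ...]
000e+00,
         1.00000000e+00]]))
card_stamp 0.67 [340.0, 227.5, 20.5, 29.8] ztop 0.0936 mean [0.5008 0.0367 0.0918] ext [[0.477, 0.015, 0.088], [0.522, 0.05, 0.095]]
book_stamp 0.83 [303.4, 298.2, 24.2, 41.8] ztop 0.0948 mean [0.5414 0.4206 0.093 ] ext [[0.519, 0.405, 0.089], [0.564, 0.434, 0.096]]
bell 0.76 [317.0, 266.5, 34.5, 28.0] ztop 0.0446 mean [0.5222 0.1881 0.0417] ext [[0.503, 0.171, 0.039], [0.542, 0.203, 0.045]]
card_stack 0.49 [336.9, 251.8, 22.8, 21.3] ztop 0.0149 mean [0.5054 0.0456 0.012 ] ext [[0.47, -0.013, 0.009], [0.537, 0.069, 0.015]]
notebook 0.76 [295.4, 313.7, 46.1, 43.3] ztop 0.0151 mean [0.5275 0.4179 0.0132] ext [[0.49, 0.336, 0.011], [0.578, 0.468, 0.015]]
0.6
```

Run:
```python
import cv2,numpy as np
a=cv2.imread("pics/top0.png");b=cv2.imread("pics/side0.png")
cv2.imwrite("pics/topcrop.png",cv2.resize(a[180:330,180:480],None,fx=2.6,fy=2.6,interpolation=2))
cv2.imwrite("pics/sidecrop.png",cv2.resize(b[150:380,220:480],None,fx=2.5,fy=2.5,interpolation=2))
```

```text
(no output)
```

View pics/topcrop.png

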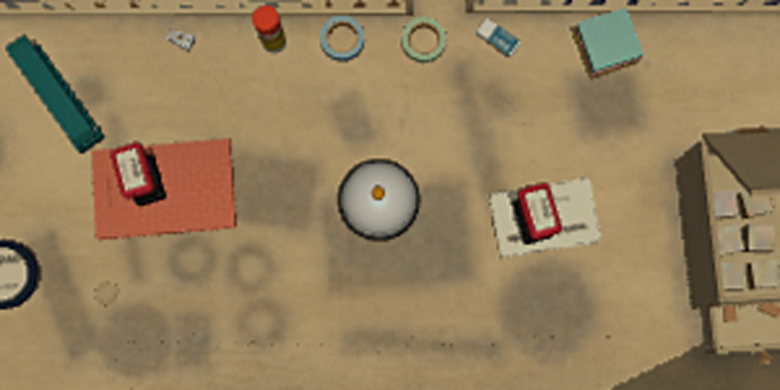

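View pics/sidecrop.png

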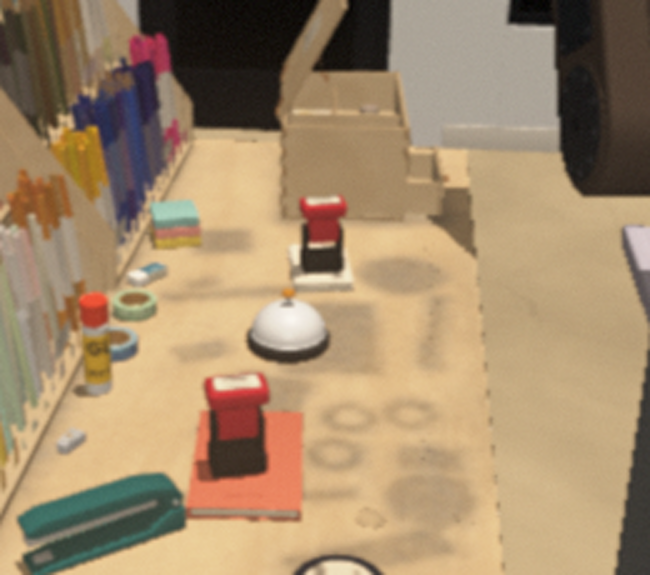

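View pics/top0.png

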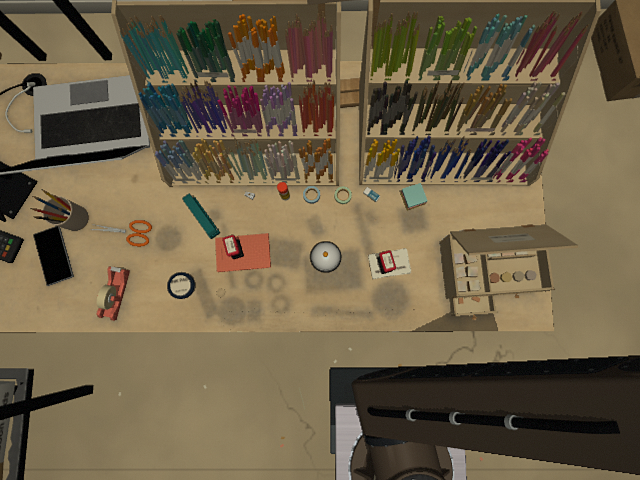

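View pics/side0.png

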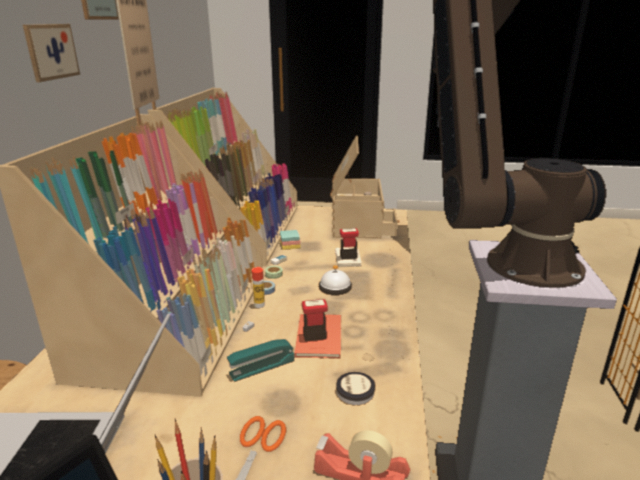

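Card stamp is at right (top image ~387,261), the bell in the middle (325,256), and the book stamp at left on the red notebook (232,246). Next I refine the tops and the chest's extent.

Run:
```python
from h import *
from scipy.spatial.transform import Rotation as Ro
def atz(n,u,v,z):
    f,cx,cy,T=K(n); r=T[:3,:3]@np.array([(u-cx)/f,(v-cy)/f,1]); return T[:3,3]+r*(z-T[2,3])/r[2]
for n in("top","side"):
    im=cv2.imread(f"pics/{n}0.png"); d=np.load(n+"0.npy"); P=cloud(n,d)
    hsv=cv2.cvtColor(im,cv2.COLOR_BGR2HSV)
    for t,xy,z in(("card",(.5,.031),.091),("book",(.54,.415),.092)):
        m=(abs(P[:,:,2]-z-.001)<.005)&(np.hypot(P[:,:,0]-xy[0],P[:,:,1]-xy[1])<.05)
        p=P[m]; r=cv2.minAreaRect(p[:,:2].astype(np.float32)*1000); vu=np.argwhere(m)
        print(n,t,m.sum(),r,p.mean(0).round(4),"ray",atz(n,*((vu.max(0)+vu.min(0))/2)[::-1],z).round(4), "z",np.median(p[:,2]).round(4))
    m=(hsv[:,:,0]>8)&(hsv[:,:,0]<25)&(hsv[:,:,1]>140)&(np.hypot(P[:,:,0]-.52,P[:,:,1]-.185)<.03)
    vu=np.argwhere(m); print(n,"button",m.sum(),vu.mean(0),atz(n,*vu.mean(0)[::-1],.057).round(4),P[m].mean(0).round(4))
    m=(P[:,:,2]<.04)&(P[:,:,2]>.008)&(np.hypot(P[:,:,0]-.52,P[:,:,1]-.185)<.06); 
    if m.sum()>10: print("bell body",cv2.minEnclosingCircle(P[m][:,:2].astype(np.float32)))
    m=(P[:,:,2]>.03)&(P[:,:,1]<-.06)&(P[:,:,1]>-.5)&(P[:,:,0]>.3)&(P[:,:,0]<.8)&(d>0)
    print("chest",np.percentile(P[m],[1,99],axis=0).round(3)) if m.any() else 0
o=robot.get_obs(); print(Ro.from_quat(o["ee_rot"]).as_matrix().round(3))
```

```text
top card 231 ((501.2878112792969, 31.0458984375), (49.20212173461914, 30.85395050048828), 17.574527740478516) [0.5009 0.0314 0.0914] ray [0.5008 0.0318 0.091 ] z 0.0913
top book 220 ((540.560791015625, 416.5634460449219), (49.32781982421875, 30.92809295654297), 16.228595733642578) [0.5404 0.4157 0.0921] ray [0.5403 0.416  0.092 ] z 0.0919
top button 19 [253.89473684 325.        ] [0.5222 0.1833 0.057 ] [0.5223 0.1833 0.0567]
bell body ((0.5225777626037598, 0.18916380405426025), 0.04607658088207245)
chest [[ 0.301 -0.357  0.034]
 [ 0.785 -0.069  0.693]]
side card 112 ((500.79058837890625, 32.54259490966797), (48.51264572143555, 36.21784973144531), 15.762999534606934) [0.5011 0.0362 0.0916] ray [0.4997 0.0363 0.091 ] z 0.0922
side book 235 ((541.0545654296875, 416.3291320800781), (49.01076889038086, 31.7869815826416), 15.6553955078125) [0.5405 0.42   0.0928] ray [0.5406 0.4193 0.092 ] z 0.0932
side button 12 [266.91666667 335.16666667] [0.5232 0.1822 0.057 ] [0.5228 0.1863 0.0591]
bell body ((0.5213912129402161, 0.18556267023086548), 0.042304690927267075)
chest [[ 0.302 -0.359  0.032]
 [ 0.787 -0.071  0.632]]
[[ 0.947  0.32   0.   ]
 [ 0.32  -0.947 -0.   ]
 [-0.     0.    -1.   ]]
```

```bash
python3 -m pendant '{"dp":[[0.028,-0.0286,0],[0.056,-0.0572,0],[0.084,-0.0858,0],[0.112,-0.1144,0],[0.14,-0.143,0],[0.168,-0.1716,0],[0.196,-0.2002,0],[0.224,-0.2288,0],[0.252,-0.2574,0],[0.28,-0.286,0],[0.308,-0.3146,0],[0.336,-0.3432,0]],"spin":[0,0,0,0,0,0,0,0,0,0,0,0],"jaw":[-1,-1,-1,-1,-1,-1,-1,-1,-1,-1,-1,-1]}' 20; python3 -c "
from h import *
o=robot.get_obs();print(o['joint_pos'],o['wrist_force'])"
```

```text
time: 1.8
eef_pos: [0.409, -0.1579, 0.2316]
ee_rot: [0.987, 0.162, 0.0, 0.0]
wrist_force: [1.0, -0.5, 0.1]
finger_gap: -0.0002
[-5.19300628e-01  2.25373227e-01  1.99165661e+00 -6.89683986e-05
  9.23836155e-01  7.25893333e-01] [ 0.99232975 -0.52925853  0.09642374]
```

```bash
python3 -m pendant '{"dp":[[0.028,-0.0285,0],[0.056,-0.057,0],[0.084,-0.0855,0],[0.112,-0.114,0],[0.14,-0.1425,0.02],[0.1485,-0.1507,0.05],[0.1485,-0.1507,0.08],[0.1485,-0.1507,0.11],[0.1485,-0.1507,0.11],[0.1485,-0.1507,0.11]],"spin":[0,0,0,0,0,0,0,0,0,0],"jaw":[-1,-1,-1,-1,-1,-1,-1,-1,-1,-1]}'
python3 - <<'E'
from h import *
for n in("top","side"):
    im,d=grab_frame(n); f,cx,cy,T=K(n)
    save(n+"1.png",cv2.resize(im[200:320,300:460] if n=="top" else im[150:310,260:420],None,fx=4,fy=4))
print(robot.get_obs()['eef_pos'])
E
```

```text
time: 2.8
eef_pos: [0.5012, 0.0308, 0.1217]
ee_rot: [0.987, 0.162, -0.0, -0.0]
wrist_force: [0.6, -0.3, 0.5]
finger_gap: 0.0001
[0.5017231  0.03067054 0.12273121]
```

View pics/side1.png

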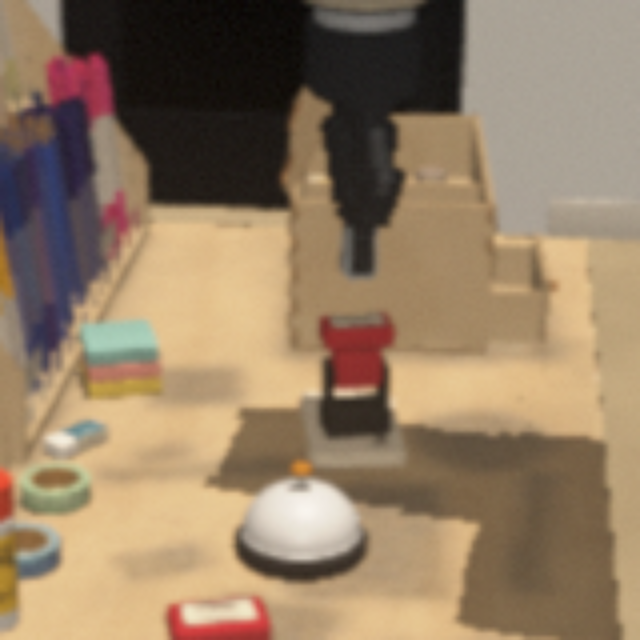

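The closed fingers are centred over the card stamp's cap (side crop ~358,275 above cap ~357,320). I press in small steps.

```bash
python3 -m pendant '{"dp":[[0,0,0.015],[0,0,0.025],[0,0,0.03],[0,0,0.034],[0,0,0.038],[0,0,0.041],[0,0,0.041]],"spin":[0,0,0,0,0,0,0],"jaw":[-1,-1,-1,-1,-1,-1,-1]}'
```

```text
time: 3.6
eef_pos: [0.5012, 0.0308, 0.0807]
ee_rot: [0.987, 0.162, 0.0, 0.0]
wrist_force: [-2.3, -0.7, 7.6]
finger_gap: 0.0
```

```bash
python3 -m pendant '{"dp":[[0,0,0.002],[0,0,0.0035],[0,0,0.0035],[0,0,0.0035]],"spin":[0,0,0,0],"jaw":[-1,-1,-1,-1]}'
```

```text
time: 4.0
eef_pos: [0.5012, 0.0308, 0.0775]
ee_rot: [0.987, 0.162, 0.0, 0.0]
wrist_force: [-2.5, -0.8, 10.3]
finger_gap: 0.0001
```

```bash
python3 -m pendant '{"dp":[[0,0,0.001],[0,0,0.0015],[0,0,0.0015]],"spin":[0,0,0],"jaw":[-1,-1,-1]}'
python3 - <<'E'
from h import *
im,d=grab_frame("side"); save("side2.png",cv2.resize(im[150:310,260:420],None,fx=4,fy=4))
E
```

```text
time: 4.3
eef_pos: [0.5014, 0.0308, 0.077]
ee_rot: [0.987, 0.162, 0.001, 0.0]
wrist_force: [-5.9, 0.5, 22.6]
finger_gap: -0.0001
```

View pics/side2.png

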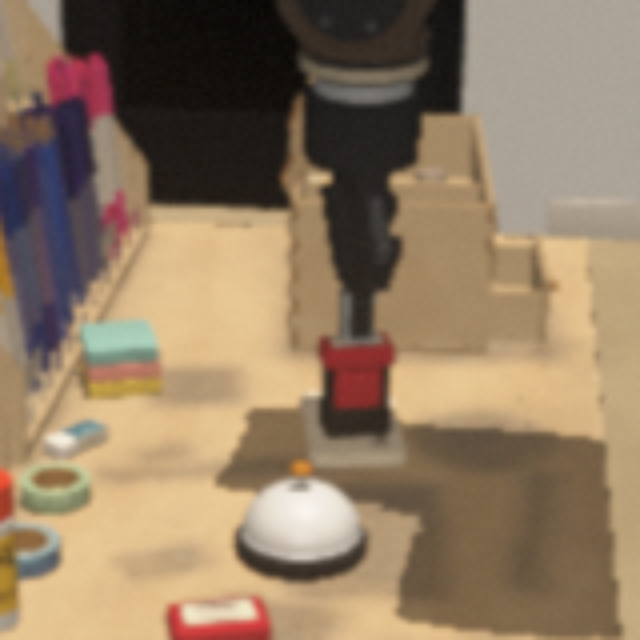

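Force jumped to 22.6 N at z = 0.077, so the cap is against its stop (picture: cap right down on the body, ~357,385). I release it straight up.

```bash
python3 -m pendant '{"dp":[[0,0,-0.006],[0,0,-0.012],[0,0,-0.02],[0,0,-0.04],[0,0,-0.07],[0,0,-0.07],[0,0,-0.07]],"spin":[0,0,0,0,0,0,0],"jaw":[-1,-1,-1,-1,-1,-1,-1]}'
python3 - <<'E'
from h import *
im,d=grab_frame("side"); save("side3.png",cv2.resize(im[150:310,260:420],None,fx=4,fy=4))
P=cloud("side",d)
m=(abs(P[:,:,2]-.092)<.006)&(np.hypot(P[:,:,0]-.501,P[:,:,1]-.031)<.05); print(m.sum(),P[m].mean(0))
E
```

```text
time: 5.05
eef_pos: [0.5011, 0.0309, 0.1458]
ee_rot: [0.987, 0.162, 0.001, 0.0]
wrist_force: [-0.9, 0.4, -0.2]
finger_gap: 0.0
117 [0.50049997 0.03604351 0.0911652 ]
```

View pics/side3.png

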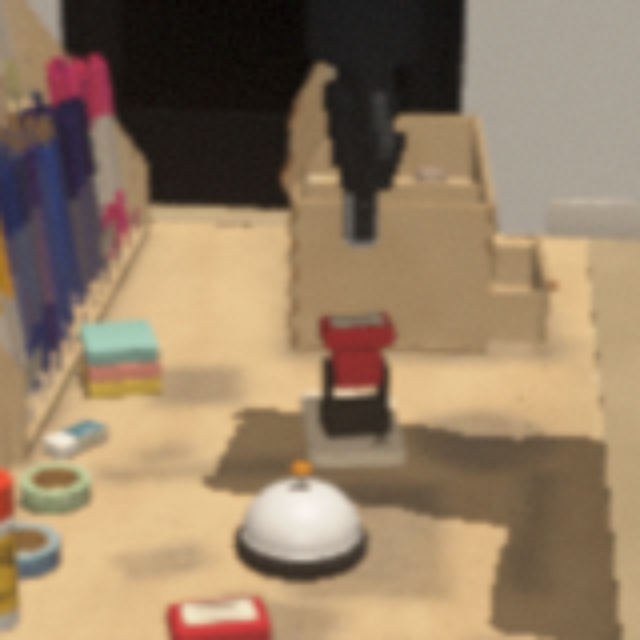

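```bash
python3 -m pendant '{"dp":[[0.016,-0.0353,0],[0.032,-0.0705,0],[0.048,-0.1058,0],[0.064,-0.141,0],[0.08,-0.1763,0],[0.096,-0.2116,0],[0.112,-0.2468,0],[0.128,-0.2821,0],[0.1445,-0.3173,0],[0.1607,-0.3526,0],[0.1607,-0.3526,0.02],[0.1607,-0.3526,0.02]],"spin":[0,0,0,0,0,0,0,0,0,0,0,0],"jaw":[-1,-1,-1,-1,-1,-1,-1,-1,-1,-1,-1,-1]}'
python3 - <<'E'
from h import *
im,d=grab_frame("side"); save("side4.png",cv2.resize(im[200:360,220:380],None,fx=4,fy=4))
print(robot.get_obs()["eef_pos"])
E
```

```text
time: 6.3
eef_pos: [0.5387, 0.4164, 0.1213]
ee_rot: [0.987, 0.163, -0.003, 0.001]
wrist_force: [-0.3, -0.4, -0.8]
finger_gap: -0.0
[0.53934081 0.41585544 0.12283689]
```

View pics/side4.png

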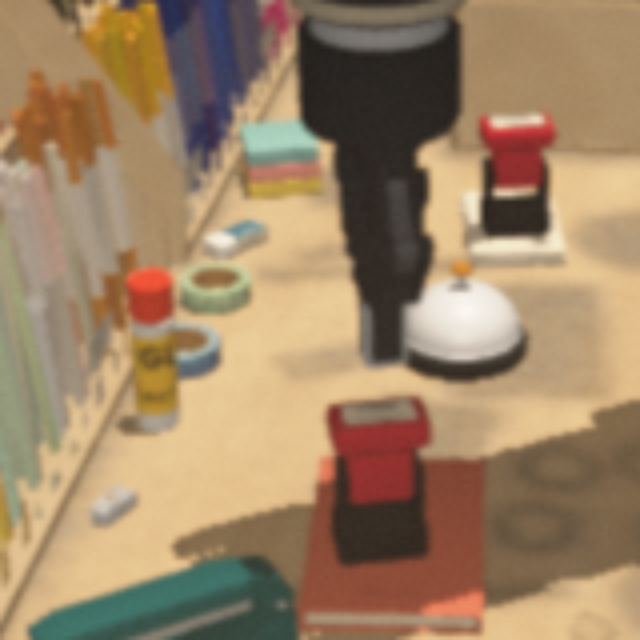

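The first stamp is back up and in place; the fingers are over the second stamp's cap (crop ~385,365 above 380,410).

```bash
python3 -m pendant '{"dp":[[0,0,0.01],[0,0,0.02],[0,0,0.02]],"spin":[0,0,0],"jaw":[-1,-1,-1]}'
```

```text
time: 6.65
eef_pos: [0.5401, 0.4154, 0.1038]
ee_rot: [0.987, 0.162, -0.001, 0.0]
wrist_force: [-0.2, 0.5, 0.2]
finger_gap: -0.0003
```

```bash
python3 -m pendant '{"dp":[[0,0,0.008],[0,0,0.013],[0,0,0.017],[0,0,0.021],[0,0,0.024],[0,0,0.026],[0,0,0.026]],"spin":[0,0,0,0,0,0,0],"jaw":[-1,-1,-1,-1,-1,-1,-1]}'
```

```text
time: 7.35
eef_pos: [0.5406, 0.4163, 0.0798]
ee_rot: [0.987, 0.162, 0.0, -0.0]
wrist_force: [-2.1, -2.0, 9.0]
finger_gap: -0.0001
```

```bash
python3 -m pendant '{"dp":[[0,0,0.001],[0,0,0.002],[0,0,0.003],[0,0,0.003]],"spin":[0,0,0,0],"jaw":[-1,-1,-1,-1]}'
python3 - <<'E'
from h import *
im,d=grab_frame("side"); save("side5.png",cv2.resize(im[200:360,220:380],None,fx=4,fy=4))
E
```

```text
time: 7.75
eef_pos: [0.5408, 0.4165, 0.0785]
ee_rot: [0.987, 0.162, 0.001, -0.0]
wrist_force: [-3.9, -4.2, 18.4]
finger_gap: -0.0
```

View pics/side5.png

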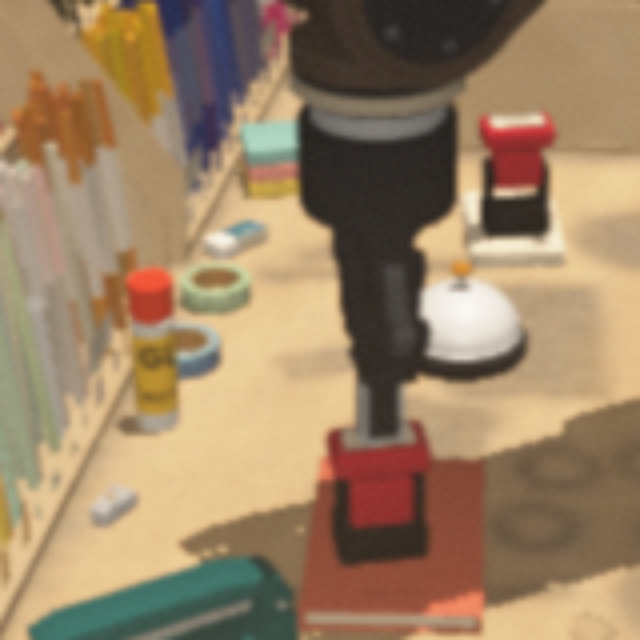

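The second cap is against its stop (18 N at z = 0.0785). I release it and go to the bell.

```bash
python3 -m pendant '{"dp":[[0,0,-0.006],[0,0,-0.012],[0,0,-0.02],[0,0,-0.04],[0,0,-0.06],[0,0,-0.06]],"spin":[0,0,0,0,0,0],"jaw":[-1,-1,-1,-1,-1,-1]}' && python3 -m pendant '{"dp":[[-0.0153,0.0357,0],[-0.0305,0.0714,0],[-0.0458,0.1071,0],[-0.0611,0.1429,0],[-0.0763,0.1786,0],[-0.0916,0.2143,0],[-0.0916,0.2143,0.02],[-0.0916,0.2143,0.04],[-0.0916,0.2143,0.05],[-0.0916,0.2143,0.05],[-0.0916,0.2143,0.05]],"spin":[0,0,0,0,0,0,0,0,0,0,0],"jaw":[-1,-1,-1,-1,-1,-1,-1,-1,-1,-1,-1]}'
python3 - <<'E'
from h import *
for n in("side","top"):
    im,d=grab_frame(n); save(n+"6.png",cv2.resize(im[200:360,220:420],None,fx=4,fy=3.75))
    P=cloud(n,d)
    for c in((.501,.031),(.5406,.4163)):
        m=(abs(P[:,:,2]-.092)<.006)&(np.hypot(P[:,:,0]-c[0],P[:,:,1]-c[1])<.05); print(n,m.sum(),P[m].mean(0))
print(robot.get_obs()["eef_pos"])
E
```

```text
time: 8.4
eef_pos: [0.5413, 0.417, 0.1388]
ee_rot: [0.987, 0.162, 0.002, -0.001]
wrist_force: [0.1, 0.3, -0.7]
finger_gap: -0.0
time: 9.5
eef_pos: [0.5223, 0.1842, 0.0863]
ee_rot: [0.987, 0.162, -0.0, 0.0]
wrist_force: [-0.1, 0.6, 0.1]
finger_gap: 0.0002
side 68 [0.49083941 0.03448447 0.09127392]
side 259 [0.54036985 0.42103149 0.09229563]
top 245 [0.50097496 0.03131517 0.09083892]
top 243 [0.54046702 0.41580082 0.09179017]
[0.52246454 0.18432624 0.08686525]
```

View pics/side6.png

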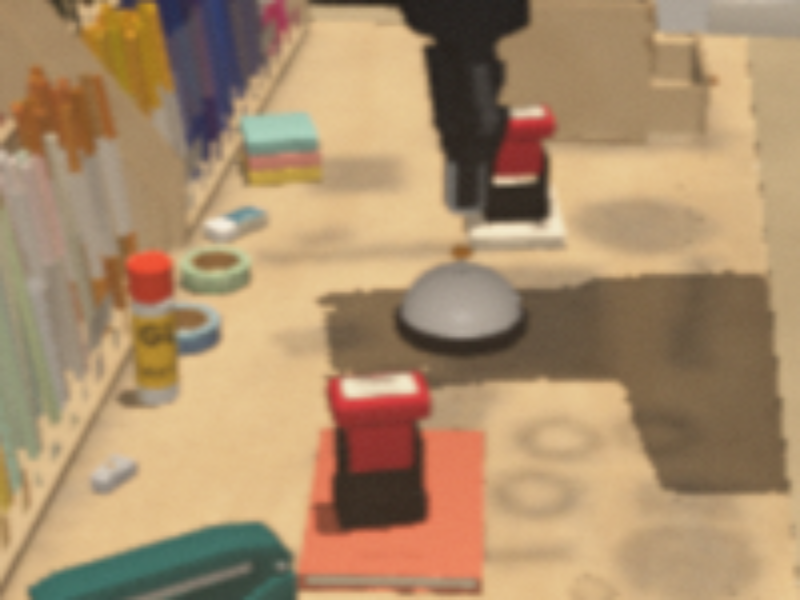

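Both stamps are up in their places. The fingers (~462,200) are over the bell's button (~462,250), so I press gently.

```bash
python3 -m pendant '{"dp":[[0,0,0.012],[0,0,0.02],[0,0,0.025],[0,0,0.027],[0,0,0.029],[0,0,0.03],[0,0,0.03]],"spin":[0,0,0,0,0,0,0],"jaw":[-1,-1,-1,-1,-1,-1,-1]}'
```

```text
time: 10.3
eef_pos: [0.5219, 0.1839, 0.0564]
ee_rot: [0.987, 0.162, -0.0, 0.0]
wrist_force: [-4.2, -1.3, 5.1]
finger_gap: 0.0001
```

```bash
python3 -m pendant '{"dp":[[0,0,0.0008],[0,0,0.0015],[0,0,0.0015]],"spin":[0,0,0],"jaw":[-1,-1,-1]}'
python3 - <<'E'
from h import *
im,d=grab_frame("side"); save("side7.png",cv2.resize(im[200:360,220:420],None,fx=4,fy=3.75))
E
```

```text
time: 10.6
eef_pos: [0.522, 0.184, 0.0558]
ee_rot: [0.987, 0.162, 0.0, 0.0]
wrist_force: [-6.2, -0.7, 13.5]
finger_gap: -0.0
```

View pics/side7.png

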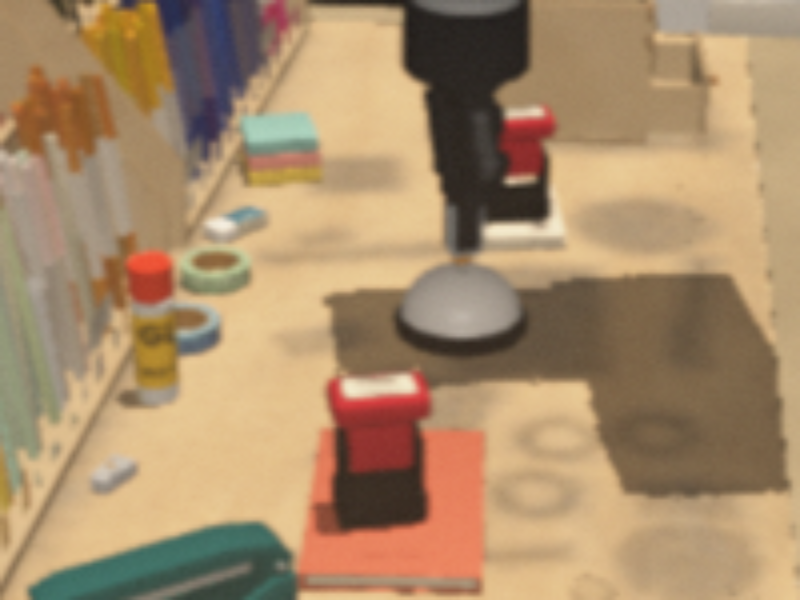

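The button is fully down: the force jumped to 13.5 N at z = 0.0558. I release it and check.

```bash
python3 -m pendant '{"dp":[[0,0,-0.004],[0,0,-0.01],[0,0,-0.03],[0,0,-0.06],[0,0,-0.1],[0,0,-0.12],[0,0,-0.12],[0,0,-0.12],[0,0,-0.12]],"spin":[0,0,0,0,0,0,0,0,0],"jaw":[-1,-1,-1,-1,-1,-1,-1,-1,-1]}'
python3 - <<'E'
from h import *
for n in("side","top"):
    im,d=grab_frame(n); save(n+"8.png",cv2.resize(im[200:360,220:420],None,fx=4,fy=3.75))
    P=cloud(n,d)
    for c in((.501,.031),(.5406,.4163)):
        m=(abs(P[:,:,2]-.092)<.006)&(np.hypot(P[:,:,0]-c[0],P[:,:,1]-c[1])<.05); print(n,m.sum(),P[m].mean(0).round(4))
    hsv=cv2.cvtColor(im,cv2.COLOR_RGB2HSV)
    m=(hsv[:,:,0]>8)&(hsv[:,:,0]<25)&(hsv[:,:,1]>140)&(np.hypot(P[:,:,0]-.52,P[:,:,1]-.185)<.03)
    if m.any(): print("button",m.sum(),np.argwhere(m).mean(0),P[m].mean(0).round(4))
o=robot.get_obs();print(o["eef_pos"],o["wrist_force"],abs(o["joint_velocities"]).max())
E
```

```text
time: 11.55
eef_pos: [0.5218, 0.1839, 0.1737]
ee_rot: [0.987, 0.162, -0.001, 0.0]
wrist_force: [-0.8, -0.1, -1.2]
finger_gap: 0.0001
side 114 [0.5014 0.036  0.0913]
side 262 [0.5406 0.4211 0.0923]
button 10 [267.  334.8] [0.5236 0.1866 0.0589]
top 238 [0.5009 0.0316 0.091 ]
top 246 [0.5402 0.4158 0.0919]
[0.52187082 0.18388421 0.17363363] [ 0.17710185  0.7186873  -0.0874732 ] 0.0043236295797176505
```

View pics/side8.png

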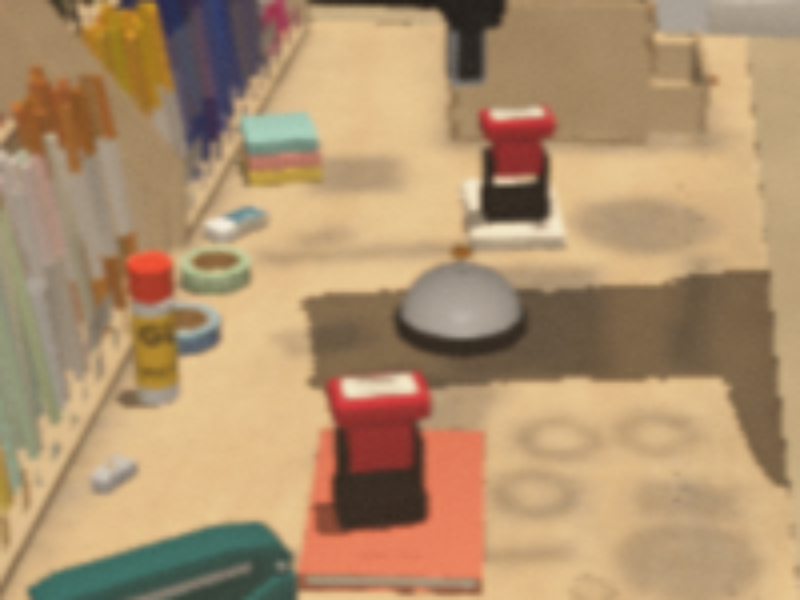

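Both stamps stand upright with their caps up, the bell's button is up (~462,252), and the hand is clear.

```bash
python3 -c "
from h import *
print(order.hand_in())"
```

```text
the job is handed in; nothing more can be done
None
```

I pressed the card stamp, then the notebook stamp, then the bell's button, each with closed fingers and each down to its stop. The job was handed in at about 11.7 s of the 51 s allowed; handing in reported no verdict.

- **Presses:** the vertical force rose sharply at each stop, reaching 22.6 N on the card stamp, 18.4 N on the notebook stamp and 13.5 N on the bell. All are well under the 120 N wrist limit.
- **Return:** after release the caps were back at 91 mm and 92 mm above the counter, and the button at 59 mm in the side camera. The top camera gave no button reading in that last check because the hand blocked its view.
- **Position:** stamps and bell stood within about 1 mm of where they started in the same camera. The two cameras disagree by about 5 mm in y on the stamps, because the side view catches their front faces; I worked from the top camera.
- **Hand and other items:** the hand was clear at z = 0.174 m. The glue stick and tape rolls looked unmoved in the last picture. The ink tin was outside that view, and the arm never went near it.

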